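# Shut the marked stopcock under the sliding cover

## Robot

A 7-joint arm with a two-finger parallel gripper is mounted at the origin on a cart in front of the work surface, level with it; the furniture and walls round the work are solid. World frame = base frame: x ahead of the robot, y to its left, z up, the work surface at z = 0. Lengths are in m, angles in rad, forces in N, time in s.
With the tool pointing down it reaches from about 0.4 to 0.85 m from the base axis. Payload 10.4 kg.
Tool frame: the origin (TCP) lies at the very end of the fingers, on their centre line; the grasp point (between the pads) lies 19 mm behind it; y points along the fingers, x is the direction in which the jaws open and shut, and the axes are right-handed (so a half turn about y gives the same grasp; the last joint's range is limited). The gripper opens to 87 mm and grips with 3 to 60 N. Pads are 19 mm wide; open, the fingers measure 117 mm over their backs; the gripper's body (75 mm by 190 mm) begins 51 mm behind the grasp point.
Start: joints at [1.092, 0.332, -0.065, 1.46, 0.022, 1.35, -0.088], TCP at [0.275, -0.561, 0.223] pointing down, gripper open.
Joint ranges: [-2.6, 2.6], [-0.5, 2.12], [-1.47, 1.34], [0.16, 2.42], [-1.27, 4.41], [0.06, 2.06], [-2.6, 2.6]. Speed limits (rad/s): [2.22, 2.22, 2.79, 2.79, 3.14, 3.14, 3.14].

## Interface

Orientations are given as a unit quaternion [x, y, z, w].
In Python, from bench import readout, vision, r gives the robot as it stands.
- The arm moves only by the tool arm_command, never from a script. Its argument "targets" is a list that holds one entry, the list of rows, each a list of 6 numbers: the shift along the tool's x, y, z in m, then the turn, a rotation vector about the tool's x, y, z in degrees. A call has 1 to 12 rows; each row shifts and turns the commanded pose from where the row before left it, along the tool's axes as they then stand; what a row does not reach is not made up. A row lasts 1/12 s, in which the tool goes at most 41.7 mm and 7.16 degrees, less where a joint would pass 70% of its speed; a pose out of reach is approached as far as the arm can. A call is refused whole if a number of a shift passes 0.0417 or a number of a turn 7.16, either way. A call with a gripper value outside its range is refused whole. "hand" is the opening, from 0 (shut) to 1 (fully open), set as the call begins (left out, the last holds). The fingers move at their own pace and stop on an object; "grip_force" is the grip in N (left out, the last holds). Time passes only in rows, so rows that do not move let the fingers close. It gives the time, the measured TCP pose, the force and the opening at its end, in the units of the state.
- readout.read_state(): the state, without advancing time (a new reading comes with each control period).
- vision.camera(name): name is "side" or "top" or "wrist"; returns a dict with "pixels" (420x560x3 uint8, blue, green, red), "fovy" (degrees; the focal length in pixels is half the picture's height over the tangent of half this angle, whatever the lens; pixels are square), "cx", "cy" (the principal point, pixels), "R" (3x3) and "t" (3): a world point X has camera coordinates R X + t; the wrist camera has in their place "mount" (4x4, takes a point from camera to tool coordinates, whose origin is the TCP and whose axes are the tool frame's). Camera axes: x right, y down, z forward; pixel columns grow to the right and rows downward; lengths in m; the calibration is good to about 2 mm. A picture is of the moment at which its call begins: read the wrist's pose just before it. There is no depth.
- r.close_job(): hands the job in, once; it reports no verdict.
The state is a dict: "time": time; "joint_positions": joint angles; "joint_vel": joint speeds; "joint_torque": joint torques, N m; "ee_pos": TCP position; "eef_rot": TCP orientation; "ft_force": force on the tool from outside, world axes, zero at the start; "torque": the same for the moment, N m; "width": finger opening in m.
Only numpy, scipy, OpenCV 4.12 (cv2) and the standard library are available. Lean on these libraries where they do the work, as an engineer would, in place of code of your own. Each camera call takes 0.05 s, during which the arm holds its last target.

## Task

Push the dark steel cover of the white stopcock box all the way back to uncover the two valve handles, then push the red handle with the white band clockwise to its stop, so that this valve is fully shut. Use only the outside of the fingers: grasp and lift nothing, leave the blue handle and the loose things round the box as they stand, and finish clear of everything with the cover still back.

Things in the scene. Friction and masses are not known exactly. Their poses are not given: they have to be found in the camera images.
- valve_box: white stopcock box fixed on the worktop, 275 mm deep (its x), 220 wide (y), 66 high. Origin on the worktop, under the middle of the open well in its front part; +x to its rear (away from the robot), +y to its left, z up. Front wall's outer face x = -75 mm, rim 55 mm high; behind the well a closed grey deck runs to x = 200 mm. Two hose tails stick out 22 mm in front, up to 31 mm high.
- well (a point): middle of the well's floor, 8 mm above the worktop (x = y = 0 of the box). Inside, the well runs from x = -65 to +65 mm and y = -100 to +100 mm. In it stand the two valves; a copper pipe runs along x under each handle, at y = -37.5 and +37.5 mm, its top 22 mm above the worktop. Left of the box stands the tall centrifuge: keep right of y = -0.14 m or in front of x = 0.46 m (world).
- cover (a joint): travel (m) of the steel cover to the rear (+x of the box): 0 = covers the well, 0.12 = fully back on its stop, well open from x = -65 to +45 mm. Starts at 0 to 0.015. Captive in side rails; stays where left; slides at about 3 N. Plate 196 mm wide, its upper face 61 mm above the worktop, a black push ridge near its front edge.
- ridge (a point): middle of the upright front face (facing the box's -x) of the black push ridge; moves with the cover. Ridge 100 mm wide (y); the face runs from 61 to 85 mm above the worktop, this point at 74 mm; behind it slopes down as a wedge over 50 mm. The plate reaches 13 mm ahead of the face. At cover = 0 the point is at x = -62 mm, y = 0 of the box.
- red_handle (a joint): angle (rad) of the red valve handle (the marked one, red with a white band): 0 = open, pointing to the front of the box (its -x); grows clockwise seen from above; 1.571 = shut, against its stop, pointing to the box's left (+y). Starts at 0 to 0.2. A stiff hinge: about 2 to 3 N at the grip; it stays where it is left.
- red_grip (a point): centre of the red handle's grip, 30 mm from its pivot, 40 mm above the worktop; moves with the handle. The grip is an upright bar 34 mm long (13 to 47 mm from the pivot), 12 mm thick, from 28 to 52 mm above the worktop.
- red_pivot (a point): point on the vertical turning axis of the red handle, 40 mm above the worktop; fixed in the box at x = 30 mm, y = -37.5 or +37.5 mm (which of the two colours is on which side differs from start to start).
- blue_handle (a joint): angle (rad) of the blue valve handle (the other one, plain blue): 0 = open, pointing to the front of the box (its -x); grows clockwise seen from above; 1.571 = shut, against its stop, pointing to the box's left (+y). Starts at 0 to 0.2. A stiff hinge: about 2 to 3 N at the grip; it stays where it is left.
- blue_grip (a point): centre of the blue handle's grip, 30 mm from its pivot, 40 mm above the worktop; moves with the handle. The grip is an upright bar 34 mm long (13 to 47 mm from the pivot), 12 mm thick, from 28 to 52 mm above the worktop.
- blue_pivot (a point): point on the vertical turning axis of the blue handle, 40 mm above the worktop; fixed in the box at x = 30 mm, y = -37.5 or +37.5 mm (which of the two colours is on which side differs from start to start).
- tube_0: tube with blue screw cap, 34 mm across, 114 mm tall; loose bystander near the box, origin at the centre of its underside.
- reagent_c: white bottle with white cap, 44 mm across, 84 mm tall; loose bystander near the box, origin at the centre of its underside.
- sample_jar: squat jar with yellow lid, 60 mm across, 62 mm tall; loose bystander near the box, origin at the centre of its underside.
- coverslip_box: small box, blue over white, 32x32x22 mm; loose bystander near the box, origin at the centre of its underside.
- oil_bottle: small brown bottle with black cap, 24 mm across, 58 mm tall; loose bystander near the box, origin at the centre of its underside.

How it is judged:
By the outcome, as a careful person would: the job done as asked, in the order asked, and still so for the second after the job is handed in, with the robot touching nothing.
It also fails if it takes over 43 s, if anything falls off the work surface, if the arm or the gripper's body presses on something with over 40 N, if the wrist force passes 120 N, or if a joint passes its speed limit or range.

## Working session

There is one attempt and no reset: what is moved stays moved. The work goes in short steps, Python scripts to look and compute and a tool call to move; the robot and the scene stay as the last step left them, time stands still between calls to the robot, and variables do not carry over. Pictures are saved under pics/ and viewed, and the job is handed in when it is done.

Besides the shell and the picture viewer there is one more tool, called after "Call:" as name(argument=value, ...) on one line, values as JSON. arm_command: Moves the arm, as the interface text tells. Its arguments: {"type":"object","properties":{"targets":{"type":"array","items":{"type":"array","items":{"type":"array","items":{"type":"number"}}}},"hand":{"type":"number"},"grip_force":{"type":"number"}},"required":["targets"]}

```bash
mkdir -p pics; ls
python3 - <<'E'
from bench import readout, vision, r
import cv2, numpy as np
s=readout.read_state(); print(s)
for n in ["side","top","wrist"]:
    c=vision.camera(n); cv2.imwrite(f"pics/{n}0.png",c["pixels"])
    print(n,{k:(np.round(v,4).tolist() if not isinstance(v,(int,float)) else v) for k,v in c.items() if k!="pixels"})
E
```

```text
pics
{'time': 0.0, 'joint_positions': array([ 1.09238961,  0.33288258, -0.06470385,  1.46093105,  0.02158032,
        1.34992134, -0.08853456]), 'joint_vel': array([-0.00035875,  0.00140553,  0.00084975,  0.00074447, -0.00282854,
       -0.00053782,  0.00077489]), 'joint_torque': array([-3.82087173e-04, -6.23251820e+01,  2.43303704e-02, -3.89907646e+01,
       -6.12981780e-02,  3.95247561e-02,  1.64611438e-04]), 'ee_pos': array([ 0.2749464 , -0.560838  ,  0.22175217]), 'eef_rot': array([-0.59977956,  0.37455051, -0.37366463,  0.60029254]), 'ft_force': array([ 0.44631397, -0.49624007,  0.54944226]), 'torque': array([ 0.022178  , -0.02561755, -0.00229027]), 'width': 0.08703013225284015}
side {'fovy': 56.57223647226334, 'cx': 283.3213013784704, 'cy': 210.33509536743603, 'R': [[-0.9576, -0.2876, -0.0139], [-0.1638, 0.5838, -0.7952], [0.2368, -0.7593, -0.6062]], 't': [0.3728, 0.2973, 0.6225]}
top {'fovy': 51.86321994971572, 'cx': 282.2275211216037, 'cy': 213.21265105801376, 'R': [[0.0174, -0.9998, 0.011], [-0.9865, -0.019, -0.1625], [0.1627, -0.008, -0.9866]], 't': [-0.2886, 0.4822, 0.8989]}
wrist {'fovy': 65.87085103374528, 'cx': 274.63043935220765, 'cy': 211.22223688663408, 'mount': [[1.0, -0.0006, -0.0004, -0.0004], [0.0002, -0.266, 0.964, -0.1614], [-0.0007, -0.964, -0.266, 0.0725], [0.0, 0.0, 0.0, 1.0]]}
```

View pics/side0.png

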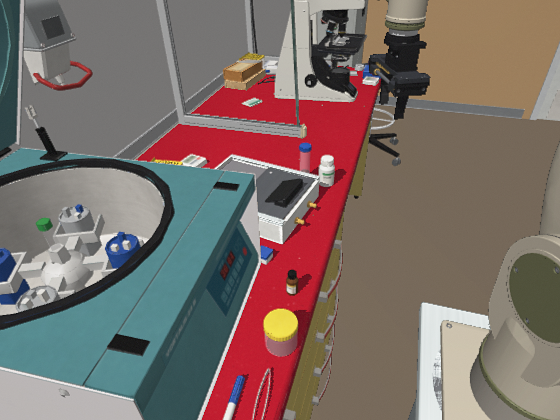

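View pics/top0.png

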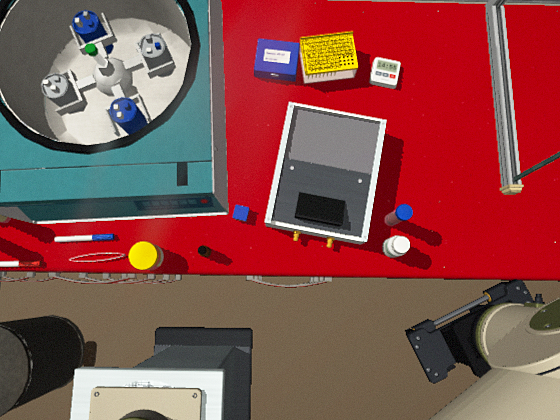

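View pics/wrist0.png

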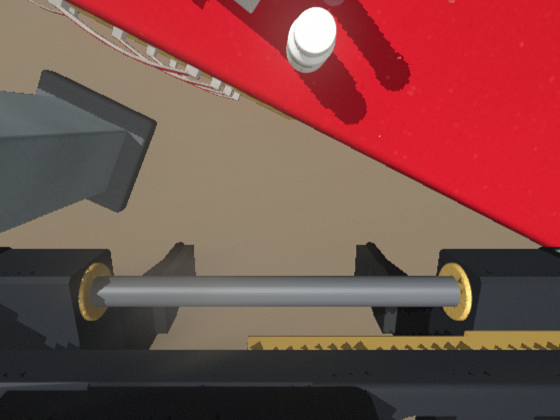

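The top view shows the box rim corners at roughly (291,103), (386,120), (363,243) and (266,225), with the ridge front edge at about y 220. I'll zoom in for accurate corners.

Run:
```python
import cv2
a=cv2.imread("pics/top0.png")[90:270,220:430]; cv2.imwrite("pics/topz.png",cv2.resize(a,None,fx=3.8,fy=3.3,interpolation=cv2.INTER_CUBIC)[:594,:798])
a=cv2.imread("pics/side0.png")[130:260,190:360]; cv2.imwrite("pics/sidez.png",cv2.resize(a,None,fx=4.5,fy=4.5,interpolation=cv2.INTER_CUBIC))
```

```text
(no output)
```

View pics/topz.png

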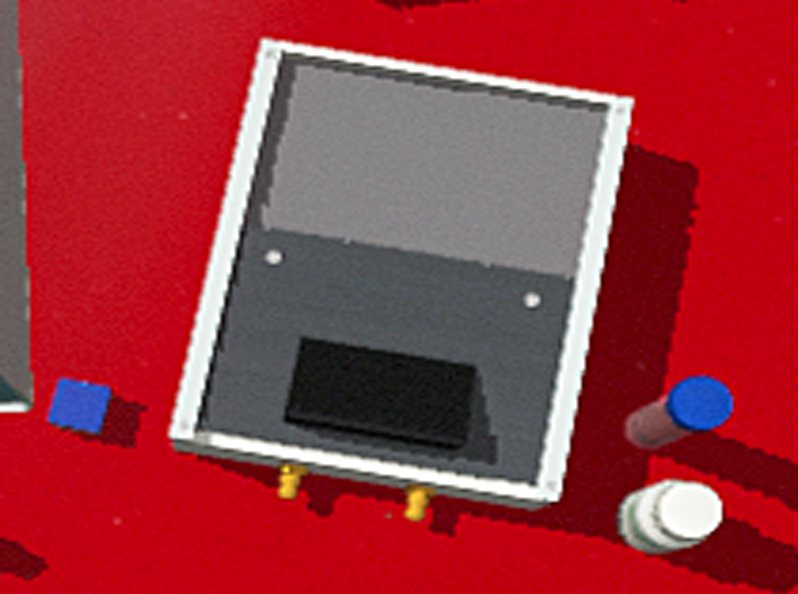

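View pics/sidez.png

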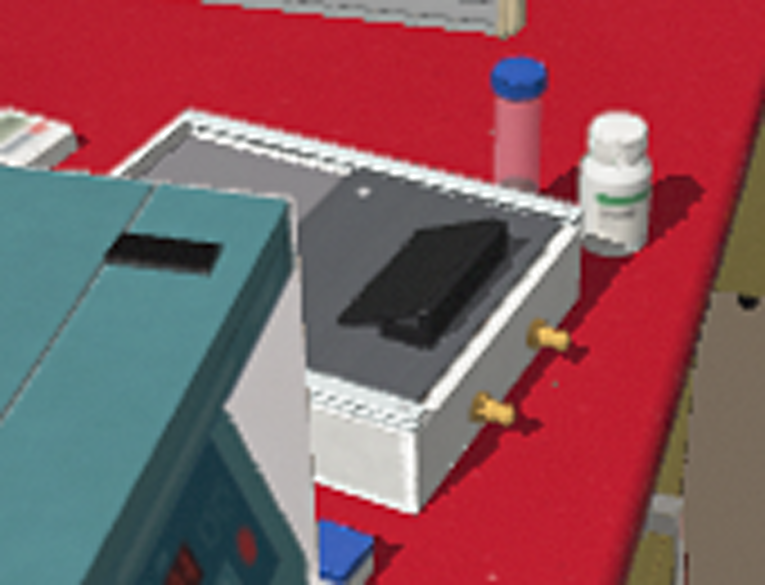

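```bash
cat > h.py <<'E'
import numpy as np, cv2
from scipy.spatial.transform import Rotation as Ro
def proj(c,X):
    p=np.asarray(c["R"])@np.asarray(X)+np.asarray(c["t"]); f=210/np.tan(np.radians(c["fovy"]/2))
    return np.array([c["cx"]+f*p[0]/p[2], c["cy"]+f*p[1]/p[2]])
def ray(c,uv,z):
    R=np.asarray(c["R"]);t=np.asarray(c["t"]);f=210/np.tan(np.radians(c["fovy"]/2))
    d=R.T@np.array([(uv[0]-c["cx"])/f,(uv[1]-c["cy"])/f,1]); o=-R.T@t
    return o+d*(z-o[2])/d[2]
def wristcam(c,s):
    T=np.eye(4);T[:3,:3]=Ro.from_quat(s["eef_rot"]).as_matrix();T[:3,3]=s["ee_pos"]
    W=np.linalg.inv(T@np.asarray(c["mount"])); c=dict(c);c["R"]=W[:3,:3];c["t"]=W[:3,3];return c
def box(b,p):
    c,s=np.cos(b[2]),np.sin(b[2]); return np.array([b[0]+c*p[0]-s*p[1],b[1]+s*p[0]+c*p[1],p[2]])
E
python3 - <<'E'
from h import *; from bench import vision
from scipy.optimize import least_squares
t=vision.camera("top"); s=vision.camera("side")
T=lambda u,v:np.array([220+u/3.8,90+v/3.3]); S=lambda u,v:np.array([190+u/4.5,130+v/4.5])
O=[(t,T(262,40),(.2,.11,.066)),(t,T(633,98),(.2,-.11,.066)),(t,T(172,438),(-.075,.11,.066)),(t,T(558,496),(-.075,-.11,.066)),
(s,S(188,112),(.2,-.11,.066)),(s,S(415,425),(-.075,.11,.06)),(s,S(418,512),(-.075,.11,0)),(s,S(582,210),(-.075,-.11,.066))]
f=lambda b:np.concatenate([proj(c,box(b,p))-u for c,u,p in O])
q=least_squares(f,[.5,-.28,-.2],loss="soft_l1"); b=q.x
print(b,np.degrees(b[2])); print(f(b).reshape(-1,2).round(1))
np.save("b.npy",b)
for n,u in [("L",(286,420)),("R",(463,446))]:
    w=ray(t,T(*u),.061); d=w[:2]-b[:2]; c,si=np.cos(b[2]),np.sin(b[2]); print(n,w,c*d[0]+si*d[1],-si*d[0]+c*d[1])
for n,u in [("topL",(288,413)),("topR",(466,436))]:
    w=ray(t,T(*u),.085); d=w[:2]-b[:2]; print(n,w,c*d[0]+si*d[1],-si*d[0]+c*d[1])
for n,u,z in [("tube",T(700,400),.114),("bottle",T(690,510),.084),("cov",T(80,403),.022),("jar",(146,256),.062),("oil",(205,251),.058)]:
    w=ray(t,u,z);d=w[:2]-b[:2]; print(n,w.round(3),(c*d[0]+si*d[1]).round(3),(-si*d[0]+c*d[1]).round(3))
E
```

```text
[ 0.51851499 -0.36371452 -0.1697504 ] -9.725981257015329
[[-0.4 -0.7]
 [ 0.1 -0.3]
 [-0.7 -0.4]
 [ 0.6  1.5]
 [-0.2 -1.3]
 [ 0.3  0.1]
 [ 0.   0.5]
 [ 0.3 -1.6]]
L [ 0.47594244 -0.3074309   0.061     ] -0.05146900311370754 0.04828260741014768
R [ 0.46090564 -0.40656466  0.061     ] -0.04954238657085871 -0.05196656231611614
topL [ 0.47667149 -0.3075341   0.085     ] -0.05073299321929677 0.048304051361440684
topR [ 0.46392285 -0.40467882  0.085     ] -0.0468871276918043 -0.049598113317103926
tube [ 0.484 -0.525  0.114] -0.007 -0.164
bottle [ 0.42  -0.526  0.084] -0.07 -0.177
cov [ 0.491 -0.188  0.022] -0.056 0.168
jar [0.388 0.003 0.062] -0.191 0.339
oil [ 0.401 -0.119  0.058] -0.157 0.222
```

```bash
cat > st.py <<'E'
from h import *; from bench import readout
b=np.load("b.npy"); s=readout.read_state(); R=Ro.from_quat(s["eef_rot"]).as_matrix()
c,si=np.cos(b[2]),np.sin(b[2]); B=np.array([[c,-si,0],[si,c,0],[0,0,1]])
p=B.T@(s["ee_pos"]-[b[0],b[1],0]); D=B@np.array([[1,0,0],[0,0,1],[0,-1,0]]).T.T
D=B@np.array([[1,0,0],[0,0,1],[0,-1,0.]])
# columns: tool x=X, y=-Z, z=Y
if np.linalg.det(D)<0: print("bad")
print("t",round(s["time"],2),"world",s["ee_pos"].round(4),"box",(p*1000).round(1),"F",(B.T@s["ft_force"]).round(1),"w",round(s["width"],4))
print("turn left (tool rotvec deg)",np.degrees(Ro.from_matrix(R.T@D).as_rotvec()).round(1)," flipped",np.degrees(Ro.from_matrix(R.T@D@np.diag([-1,1,-1])).as_rotvec()).round(1),"q",s["joint_positions"].round(2))
E
python3 st.py
```

```text
t 0.25 world [ 0.2751 -0.561   0.2222] box [-206.6 -235.6  222.2] F [ 0.2  0.2 -0.7] w 0.0871
turn left (tool rotvec deg) [ -0.  -54.2  -0. ]  flipped [  0.  125.8  -0. ] q [ 1.09  0.33 -0.06  1.46  0.02  1.35 -0.09]
```

Call:
arm_command(targets=[[[0, 0, 0, 0, -6.775, 0], [0, 0, 0, 0, -6.775, 0], [0, 0, 0, 0, -6.775, 0], [0, 0, 0, 0, -6.775, 0], [0, 0, 0, 0, -6.775, 0], [0, 0, 0, 0, -6.775, 0], [0, 0, 0, 0, -6.775, 0], [0, 0, 0, 0, -6.775, 0], [0, 0, 0, 0, 0, 0]]], hand=0, grip_force=10)

```text
time: 1.0
ee_pos: [0.275, -0.5612, 0.2224]
eef_rot: [-0.705, 0.058, -0.058, 0.705]
ft_force: [0.3, -1.4, 0.3]
width: 0.035
```

```bash
python3 st.py
```

```text
t 1.0 world [ 0.275  -0.5612  0.2224] box [-206.6 -235.8  222.4] F [ 0.5 -1.3  0.3] w 0.035
turn left (tool rotvec deg) [-0.   0.4 -0. ]  flipped [  -0.  -179.6    0. ] q [ 1.19  0.34 -0.19  1.45  0.07  1.35  0.83]
```

Call:
arm_command(targets=[[[0.01, 0, 0.0236, 0, 0, 0], [0.01, 0, 0.0236, 0, 0, 0], [0.01, 0, 0.0236, 0, 0, 0], [0.01, 0, 0.0236, 0, 0, 0], [0.01, 0, 0.0236, 0, 0, 0], [0.01, 0, 0.0236, 0, 0, 0], [0.01, 0, 0.0236, 0, 0, 0], [0.01, 0, 0.0236, 0, 0, 0], [0.01, 0, 0.0236, 0, 0, 0], [0.01, 0, 0.0236, 0, 0, 0], [0, 0, 0, 0, 0, 0]]])

```text
time: 1.92
ee_pos: [0.4168, -0.3403, 0.2229]
eef_rot: [-0.704, 0.058, -0.059, 0.705]
ft_force: [-0.2, 1.3, -0.1]
width: 0.0002
```

```bash
python3 st.py
python3 - <<'E'
from h import *; from bench import readout,vision
s=readout.read_state(); c=vision.camera("wrist"); cv2.imwrite("pics/w1.png",c["pixels"]); c=wristcam(c,s)
b=np.load("b.npy")
for p in [(-.05,.05,.085),(-.05,-.05,.085),(-.075,.11,.066),(-.075,-.11,.066),(.2,.11,.066),(.2,-.11,.066)]: print(p,proj(c,box(b,p)).round(1))
E
```

```text
t 1.92 world [ 0.4168 -0.3403  0.2229] box [-104.2    5.9  222.9] F [-0.4  1.3 -0.1] w 0.0002
turn left (tool rotvec deg) [-0.1  0.2  0.1]  flipped [ 1.000e-01 -1.798e+02  1.000e-01] q [ 0.93  0.16 -0.36  1.68  0.06  1.31  0.39]
(-0.05, 0.05, 0.085) [334.3 154.9]
(-0.05, -0.05, 0.085) [329.1 256.3]
(-0.075, 0.11, 0.066) [306.8  87.1]
(-0.075, -0.11, 0.066) [301.  299.9]
(0.2, 0.11, 0.066) [604.3  87.9]
(0.2, -0.11, 0.066) [550.1 300.2]
```

View pics/w1.png

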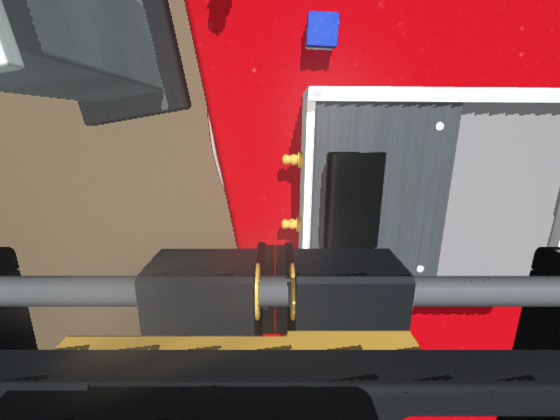

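Call:
arm_command(targets=[[[0, 0.0385, -0.0015, 0, 0.1, 0], [0, 0.0385, -0.0015, 0, 0.1, 0], [0, 0.0385, -0.0015, 0, 0, 0], [0, 0.0385, -0.0015, 0, 0, 0], [0, 0, 0, 0, 0, 0], [0, 0, 0, 0, 0, 0]]])

```text
time: 2.47
ee_pos: [0.411, -0.3513, 0.0677]
eef_rot: [-0.704, 0.063, -0.061, 0.705]
ft_force: [0.1, -0.2, 1.4]
width: 0.0005
```

```bash
python3 st.py
```

```text
t 2.47 world [ 0.411  -0.3513  0.0677] box [-108.1   -5.9   67.7] F [ 0.1 -0.2  1.4] w 0.0005
turn left (tool rotvec deg) [-0.1 -0.3 -0.2]  flipped [  0.3 179.7  -0.2] q [ 0.92  0.32 -0.34  1.84  0.12  1.01  0.35]
```

Call:
arm_command(targets=[[[0.012, 0, 0.002, 0, 0, 0], [0.012, 0, 0.002, 0, 0, 0], [0.012, 0, 0.002, 0, 0, 0], [0.012, 0, 0, 0, 0, 0], [0.012, 0, 0, 0, 0, 0], [0.012, 0, 0, 0, 0, 0], [0.012, 0, 0, 0, 0, 0], [0.012, 0, 0, 0, 0, 0], [0.012, 0, 0, 0, 0, 0], [0.012, 0, 0, 0, 0, 0], [0.012, 0, 0, 0, 0, 0], [0.006, 0, 0, 0, 0, 0]]])

```text
time: 3.47
ee_pos: [0.5523, -0.3694, 0.071]
eef_rot: [0.705, -0.06, 0.062, -0.704]
ft_force: [-2.6, 0.7, 1.5]
width: 0.0005
```

```bash
python3 st.py
```

```text
t 3.47 world [ 0.5523 -0.3694  0.071 ] box [34.2  0.1 71. ] F [-2.7  0.3  1.5] w 0.0005
turn left (tool rotvec deg) [ 0.1 -0.2  0.2]  flipped [-3.000e-01  1.798e+02  1.000e-01] q [ 0.77  0.55 -0.33  1.5   0.19  1.12  0.22]
```

Pushing at about 3 N, as expected. I'll go on slowly to the stop.

Call:
arm_command(targets=[[[0.004, 0, 0, 0, 0, 0], [0.004, 0, 0, 0, 0, 0], [0.002, 0, 0, 0, 0, 0], [0.002, 0, 0, 0, 0, 0], [0, 0, 0, 0, 0, 0], [0, 0, 0, 0, 0, 0]]])

```text
time: 3.97
ee_pos: [0.5614, -0.3712, 0.0687]
eef_rot: [0.705, -0.061, 0.061, -0.704]
ft_force: [-0.4, 0.9, 0.3]
width: 0.0005
```

```bash
python3 st.py
```

```text
t 3.97 world [ 0.5614 -0.3712  0.0687] box [43.5 -0.1 68.7] F [-0.5  0.8  0.3] w 0.0005
turn left (tool rotvec deg) [ 0.  -0.2  0. ]  flipped [-1.000e-01  1.798e+02  0.000e+00] q [ 0.76  0.57 -0.33  1.47  0.2   1.13  0.22]
```

Call:
arm_command(targets=[[[0.003, 0, 0, 0, 0, 0], [0.003, 0, 0, 0, 0, 0], [0.002, 0, 0, 0, 0, 0], [0, 0, 0, 0, 0, 0]]])

```text
time: 4.3
ee_pos: [0.5679, -0.3725, 0.0685]
eef_rot: [-0.704, 0.062, -0.06, 0.705]
ft_force: [-8.8, 2.3, 6.7]
width: 0.0003
```

```bash
python3 st.py
```

```text
t 4.3 world [ 0.5679 -0.3725  0.0685] box [50.1 -0.3 68.5] F [-9.   0.8  6.7] w 0.0003
turn left (tool rotvec deg) [-0.  -0.2 -0.2]  flipped [  0.3 179.8  -0. ] q [ 0.75  0.59 -0.33  1.45  0.2   1.14  0.21]
```

Call:
arm_command(targets=[[[0.002, 0, 0, 0, 0, 0], [0.002, 0, 0, 0, 0, 0], [0, 0, 0, 0, 0, 0]]])

```text
time: 4.55
ee_pos: [0.5679, -0.3726, 0.0684]
eef_rot: [-0.704, 0.065, -0.057, 0.705]
ft_force: [-27.7, 11.2, 19.8]
width: 0.0005
```

```bash
python3 st.py
```

```text
t 4.55 world [ 0.5679 -0.3726  0.0684] box [50.2 -0.4 68.4] F [-29.2   6.4  19.8] w 0.0005
turn left (tool rotvec deg) [-0.1 -0.2 -0.7]  flipped [ 1.000e+00  1.798e+02 -1.000e-01] q [ 0.74  0.59 -0.33  1.44  0.2   1.15  0.21]
```

Call:
arm_command(targets=[[[-0.01, 0, 0, 0, 0, 0], [-0.02, 0, 0, 0, 0, 0], [-0.01, -0.035, 0, 0, 0, 0.3], [-0.01, -0.035, -0.01, 0, 0, 0.2], [-0.015, -0.035, -0.015, 0, 0, 0], [-0.015, -0.035, -0.015, 0, 0, 0], [0, 0, 0, 0, 0, 0], [0, 0, 0, 0, 0, 0]]])

```text
time: 5.22
ee_pos: [0.4885, -0.401, 0.2116]
eef_rot: [0.705, -0.063, 0.06, -0.703]
ft_force: [0.5, 0.3, -1.3]
width: 0.0005
```

```bash
python3 st.py
python3 - <<'E'
from h import *; from bench import readout,vision
s=readout.read_state(); c=vision.camera("wrist"); cv2.imwrite("pics/w2.png",c["pixels"]); 
cv2.imwrite("pics/t2.png",vision.camera("top")["pixels"])
c=wristcam(c,s)
b=np.load("b.npy")
for p in [(-.075,.11,.066),(-.075,-.11,.066),(.03,.0375,.052),(.03,-.0375,.052),(.058,.05,.085)]: print(p,proj(c,box(b,p)).round(1))
E
```

```text
t 5.22 world [ 0.4885 -0.401   0.2116] box [-23.3 -41.9 211.6] F [ 0.5  0.4 -1.3] w 0.0005
turn left (tool rotvec deg) [ 0.2 -0.3 -0.2]  flipped [  0.4 179.7   0.3] q [ 0.87  0.38 -0.34  1.44  0.13  1.35  0.35]
(-0.075, 0.11, 0.066) [213.8  25. ]
(-0.075, -0.11, 0.066) [225.9 263.7]
(0.03, 0.0375, 0.052) [331.6 113.8]
(0.03, -0.0375, 0.052) [328.5 191.4]
(0.058, 0.05, 0.085) [372.1  97.3]
```

View pics/w2.png

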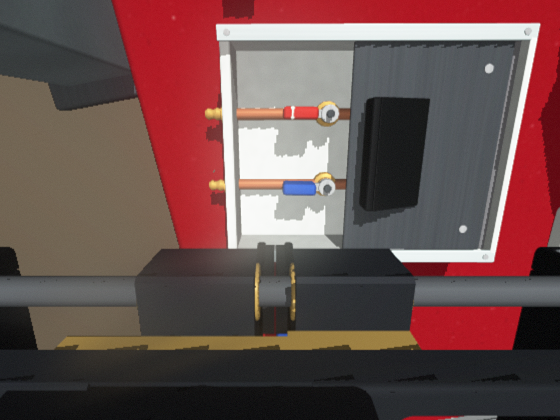

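View pics/t2.png

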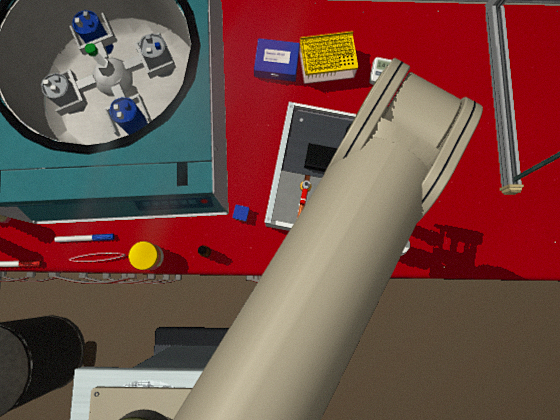

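Cover is fully back. Red is on the left (grip at px 284–318, row 113, angle ≈0) and blue is on the right (row 187). I'll go in between them, at box (-10, 5).

Call:
arm_command(targets=[[[0.003, 0, 0.012, 0, 0, 0], [0.003, 0, 0.012, 0, 0, 0], [0.003, 0.01, 0.012, 0, 0, 0], [0.003, 0.03, 0.012, 0, 0, 0], [0, 0.03, 0, 0, -0.2, 0], [0, 0.03, 0, 0, -0.2, -0.1], [0, 0, 0, 0, 0, 0], [0, 0, 0, 0, 0, 0]]])

```text
time: 5.98
ee_pos: [0.507, -0.3515, 0.1072]
eef_rot: [-0.704, 0.061, -0.054, 0.706]
ft_force: [0.1, 0.6, 0.8]
width: 0.0005
```

```bash
python3 st.py
python3 - <<'E'
from h import *; from bench import readout,vision
cv2.imwrite("pics/w3.png",vision.camera("wrist")["pixels"])
E
```

```text
t 5.98 world [ 0.507  -0.3515  0.1072] box [-13.5  10.1 107.2] F [0.  0.6 0.8] w 0.0005
turn left (tool rotvec deg) [-0.1  0.3 -0.6]  flipped [  -0.9 -179.7    0.2] q [ 0.81  0.43 -0.35  1.6   0.16  1.15  0.25]
```

View pics/w3.png

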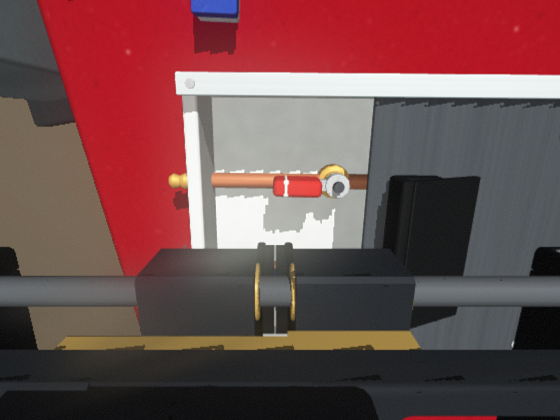

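Call:
arm_command(targets=[[[0, 0.02, -0.004, 0, 0, 0], [0, 0.02, 0, 0, 0, 0], [0, 0.02, 0, 0, 0, 0], [0, 0.01, 0, 0, 0, -0.4], [0, 0, 0, 0, 0, 0], [0, 0, 0, 0, 0, 0]]])

```text
time: 6.53
ee_pos: [0.5072, -0.3578, 0.0405]
eef_rot: [0.705, -0.058, 0.059, -0.704]
ft_force: [0.1, 1.1, 0.3]
width: 0.0005
```

```bash
python3 st.py
```

```text
t 6.53 world [ 0.5072 -0.3578  0.0405] box [-12.2   3.9  40.5] F [-0.1  1.1  0.3] w 0.0005
turn left (tool rotvec deg) [0.  0.2 0.1]  flipped [ 2.000e-01 -1.798e+02 -1.000e-01] q [ 0.81  0.5  -0.34  1.65  0.19  1.02  0.24]
```

Call:
arm_command(targets=[[[0, 0.003, 0.006, 0, 0, 0], [0, 0, 0.006, 0, 0, 0], [0, 0, 0.006, 0, 0, 0], [0, 0, 0.004, 0, 0, 0], [0, 0, 0.004, 0, 0, 0], [0, 0, 0.004, 0, 0, 0], [0.001, 0, 0.005, 0, 0, 0], [0.003, 0, 0.005, 0, 0, 0], [0.003, 0, 0.005, 0, 0, 0], [0.003, 0, 0.004, 0, 0, 0]]])

```text
time: 7.37
ee_pos: [0.5244, -0.3102, 0.0357]
eef_rot: [-0.705, 0.058, -0.058, 0.705]
ft_force: [-1.3, -2.8, 0.3]
width: 0.0005
```

```bash
python3 st.py
python3 - <<'E'
from h import *; from bench import readout,vision
cv2.imwrite("pics/w4.png",vision.camera("wrist")["pixels"])
E
```

```text
t 7.37 world [ 0.5244 -0.3102  0.0357] box [-3.2 53.7 35.7] F [-0.8 -3.   0.3] w 0.0005
turn left (tool rotvec deg) [-0.   0.3 -0. ]  flipped [  -0.  -179.7    0. ] q [ 0.74  0.49 -0.36  1.68  0.2   1.01  0.15]
```

View pics/w4.png

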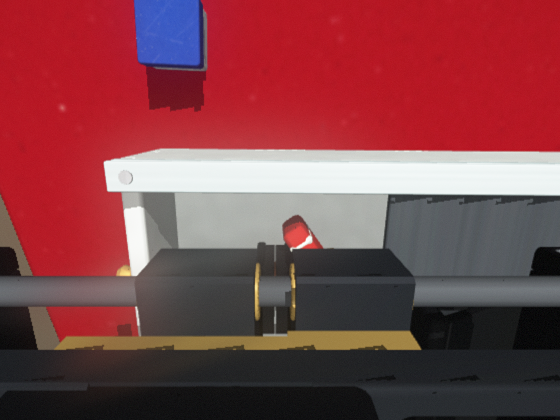

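The handle is turning (about 60°, grip tip at (293,222)). I'll go on mostly toward +x to the stop.

Call:
arm_command(targets=[[[0.003, 0, 0.002, 0, 0, 0], [0.003, 0, 0.002, 0, 0, 0], [0.003, 0, 0.002, 0, 0, 0], [0.003, 0, 0.001, 0, 0, 0], [0.003, 0, 0, 0, 0, 0], [0, 0, 0, 0, 0, 0]]])

```text
time: 7.92
ee_pos: [0.5407, -0.3058, 0.0355]
eef_rot: [-0.704, 0.058, -0.058, 0.705]
ft_force: [-1.4, 0.8, -0.3]
width: 0.0003
```

```bash
python3 st.py
```

```text
t 7.92 world [ 0.5407 -0.3058  0.0355] box [12.1 60.8 35.5] F [-1.5  0.5 -0.3] w 0.0003
turn left (tool rotvec deg) [-0.   0.3  0. ]  flipped [ 0.000e+00 -1.797e+02  1.000e-01] q [ 0.72  0.51 -0.36  1.65  0.2   1.02  0.13]
```

Call:
arm_command(targets=[[[0.002, 0, 0, 0, 0, 0], [0.002, 0, 0, 0, 0, 0], [0.001, 0, 0, 0, 0, 0], [0, 0, 0, 0, 0, 0]]])

```text
time: 8.25
ee_pos: [0.5449, -0.3069, 0.0356]
eef_rot: [-0.704, 0.059, -0.058, 0.705]
ft_force: [-3.4, 3.9, 0.3]
width: 0.0007
```

```bash
python3 st.py
python3 - <<'E'
from h import *; from bench import readout,vision
cv2.imwrite("pics/w5.png",vision.camera("wrist")["pixels"])
E
```

```text
t 8.25 world [ 0.5449 -0.3069  0.0356] box [16.4 60.4 35.6] F [-4.   3.2  0.3] w 0.0007
turn left (tool rotvec deg) [-0.   0.2 -0. ]  flipped [-1.000e-01 -1.798e+02  0.000e+00] q [ 0.72  0.52 -0.36  1.63  0.2   1.02  0.13]
```

View pics/w5.png

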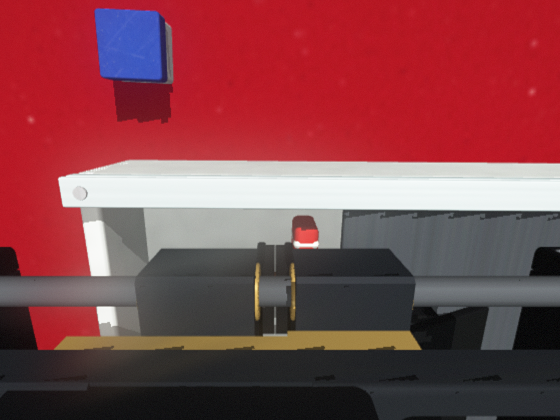

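Call:
arm_command(targets=[[[0.002, 0, 0, 0, 0, 0], [0.001, 0, 0, 0, 0, 0], [0, 0, 0, 0, 0, 0]]])

```text
time: 8.55
ee_pos: [0.5452, -0.3069, 0.0355]
eef_rot: [-0.704, 0.061, -0.056, 0.705]
ft_force: [-16.8, 8.8, 12.1]
width: 0.0005
```

```bash
python3 st.py
```

```text
t 8.55 world [ 0.5452 -0.3069  0.0355] box [16.7 60.5 35.5] F [-18.1   5.9  12.1] w 0.0005
turn left (tool rotvec deg) [-0.1  0.2 -0.4]  flipped [-6.000e-01 -1.798e+02  1.000e-01] q [ 0.71  0.53 -0.35  1.63  0.21  1.03  0.13]
```

Firm stop at x = 16.7 mm, which agrees with the ridge contact offset (about 8 mm half-finger). Backing off and up.

Call:
arm_command(targets=[[[-0.01, 0, 0, 0, 0, 0], [-0.015, 0, 0, 0, 0, 0], [-0.005, -0.02, 0, 0, 0, 0.2], [0, -0.035, 0, 0, 0, 0.2], [0, -0.04, 0, 0, 0, 0], [-0.01, -0.04, -0.03, 0, 0, 0], [-0.01, -0.04, -0.04, 0, 0, 0], [-0.01, 0, -0.035, 0, 0, 0], [0, 0, 0, 0, 0, 0], [0, 0, 0, 0, 0, 0]]])

```text
time: 9.38
ee_pos: [0.4784, -0.3894, 0.1933]
eef_rot: [0.705, -0.062, 0.058, -0.704]
ft_force: [0.3, 1.8, 0.8]
width: 0.0003
```

```bash
python3 st.py
python3 - <<'E'
from h import *; from bench import readout,vision
cv2.imwrite("pics/w6.png",vision.camera("wrist")["pixels"])
E
```

```text
t 9.38 world [ 0.4784 -0.3894  0.1933] box [-35.2 -32.  193.3] F [-0.   1.8  0.8] w 0.0003
turn left (tool rotvec deg) [ 0.1 -0.  -0.3]  flipped [  0.5 179.9   0.2] q [ 0.87  0.35 -0.34  1.51  0.12  1.3   0.35]
```

View pics/w6.png

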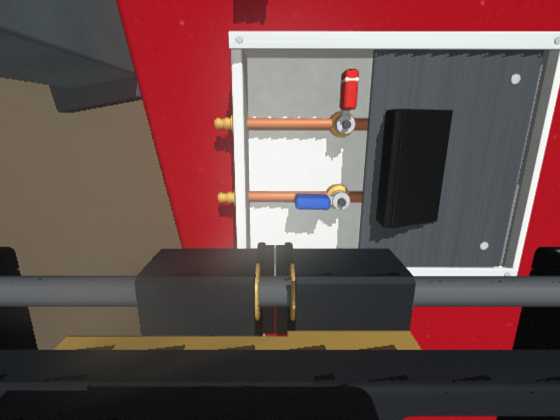

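Run:
```python
from h import *; from bench import readout,vision
s=readout.read_state(); c=vision.camera("wrist"); im=c["pixels"].astype(int); c=wristcam(c,s); b=np.load("b.npy")
B,G,R=im[...,0],im[...,1],im[...,2]
m=(R>120)&(G<70)&(B<70); w=np.zeros_like(m); w[60:125,330:362]=1; m&=w
v,u=np.nonzero(m); print(len(u),u.min(),u.max(),v.min(),v.max())
P=[]
for a,d in zip(u,v):
    q=ray(c,(a,d),.052)[:2]-b[:2]; P.append([np.cos(b[2])*q[0]+np.sin(b[2])*q[1],-np.sin(b[2])*q[0]+np.cos(b[2])*q[1]])
P=np.array(P)*1000; r=cv2.fitLine(P.astype(np.float32),cv2.DIST_L2,0,.01,.01).ravel(); print(r, np.degrees(np.arctan2(r[1],-r[0])), P.mean(0))
for k in [1.3,1.45,1.571]:
  print(k,[proj(c,box(b,(.03-np.cos(k)*q,.0375+np.sin(k)*q,.052))).round(1) for q in (.0,.013,.047)])
def edge(row):  # cover plate edges vs predict
  return None
print("cover edge pred (45mm)",proj(c,box(b,(.045,.0,.061))),"ridge face top",proj(c,box(b,(.058,.05,.085))),proj(c,box(b,(.058,-.05,.085))))
```

```text
427 343 357 73 112
[7.2130095e-03 9.9997401e-01 3.0168444e+01 6.7185753e+01] 90.41328 [30.16844358 67.18575507]
1.3 [array([347.7, 128.4]), array([344.6, 113.9]), array([336.4,  74.4])]
1.45 [array([347.7, 128.4]), array([346.8, 113.5]), array([344.4,  72.7])]
1.571 [array([347.7, 128.4]), array([348.6, 113.4]), array([351. ,  72.3])]
cover edge pred (45mm) [363.80203788 171.36999256] ridge face top [392.79120351 113.10417575] [381.51089119 232.35781598]
```

Red handle measures 90.4°, with its grip centre at box (30, 67), and the cover edge is where expected. I'll retreat and do a last check.

Call:
arm_command(targets=[[[-0.02, -0.01, 0, 0, 0, 0], [-0.02, -0.01, -0.02, 0, 0, 0], [-0.02, -0.01, -0.03, 0, 0, 0], [-0.02, 0, -0.03, 0, 0, 0], [-0.02, 0, -0.03, 0, 0, 0], [-0.02, 0, -0.03, 0, 0, 0], [-0.02, 0, -0.03, 0, 0, 0], [-0.02, 0, -0.02, 0, 0, 0], [0, 0, 0, 0, 0, 0], [0, 0, 0, 0, 0, 0]]])

```text
time: 10.32
ee_pos: [0.2901, -0.5474, 0.2233]
eef_rot: [-0.704, 0.062, -0.057, 0.705]
ft_force: [0.8, -0.3, 0.3]
width: 0.0005
```

```bash
python3 st.py
python3 - <<'E'
from h import *; from bench import readout,vision
a=vision.camera("top")["pixels"]; d=vision.camera("side")["pixels"]
cv2.imwrite("pics/f.png",np.vstack([cv2.resize(a[90:280,130:430],(750,475))])); cv2.imwrite("pics/fs.png",d)
E
```

```text
t 10.32 world [ 0.2901 -0.5474  0.2233] box [-194.1 -219.7  223.3] F [ 0.8 -0.1  0.3] w 0.0005
turn left (tool rotvec deg) [-0.   0.1 -0.4]  flipped [  -0.6 -179.9    0. ] q [ 1.17  0.33 -0.21  1.46  0.07  1.36  0.79]
```

View pics/f.png

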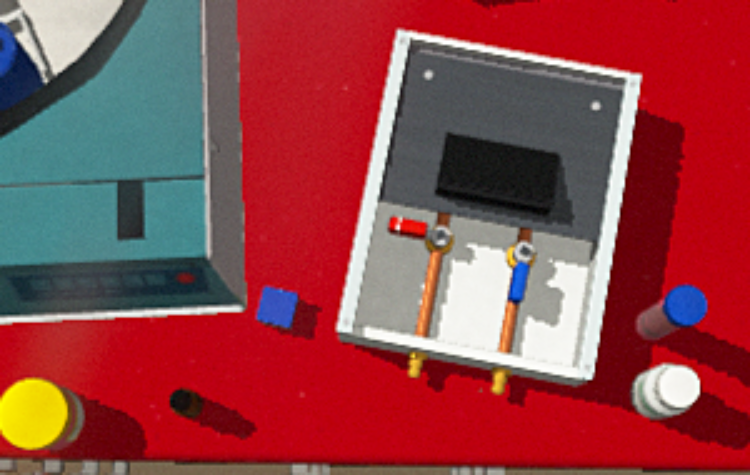

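View pics/fs.png

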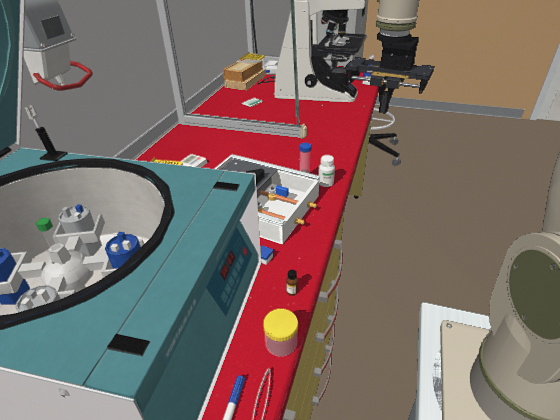

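The cover is back, red points to the box's left, blue still points to the front, all the loose things stand where they did, and the arm is clear.

```bash
python3 -c "
from bench import r
print(r.close_job())"
```

```text
the job is handed in; nothing more can be done
None
```

The cover is pushed all the way back and the red valve is fully shut. I handed the job in at about 10.4 s of the 43 s allowed.

- **Cover:** I pushed the ridge with the closed fingers until it met a firm stop, about 29 N along the push. The last wrist picture shows the plate's front edge at or slightly past the expected 45 mm. The ridge's top corners came out 2 to 6 px off my prediction there, but the firm stop and the plate edge agree that the cover is fully back.
- **Red handle:** It was the left one, at about 0 rad. I pushed it clockwise to a firm stop, about 18 N along the push. The wrist camera then measured it at 90.4°, with the mean of its red pixels at box (30, 67) mm.
- **Blue handle and loose things:** In the last top and side pictures blue still points to the front, and all five loose things stand where they were. I judged this by eye, without measuring.
- **Robot:** The arm finished clear of everything, with no contact force beyond sensor noise.

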